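# Lock the paint cup onto the spray gun

### The arm

A 7-joint arm with a two-finger parallel gripper is mounted at the origin on the work surface. World frame = base frame: x ahead of the robot, y to its left, z up, the work surface at z = 0. Lengths are in m, angles in rad, forces in N, time in s.
With the tool pointing down it reaches from about 0.4 to 0.85 m from the base axis. Payload 10.4 kg.
Tool frame: the origin (TCP) lies at the very end of the fingers, on their centre line; the grasp point (between the pads) lies robot.tcp_to_grasp behind it (robot.tcp_to_grasp is the distance from the TCP to the grasp point, in m); z points along the fingers, y is the direction in which the jaws open and shut (so a half turn about z gives the same grasp; the last joint's range is limited). The gripper opens to 87 mm and grips with 3 to 60 N. Pads are 19 mm wide; open, the fingers measure 117 mm over their backs; the gripper's body (75 mm by 190 mm) begins 51 mm behind the grasp point.
Start: joints at [1.085, 0.332, -0.065, 1.46, 0.022, 1.35, -0.088], TCP at [0.279, -0.559, 0.223] pointing down, gripper open.
Joint ranges: [-2.6, 2.6], [-0.5, 2.12], [-1.47, 1.34], [0.16, 2.42], [-1.27, 4.41], [0.06, 2.06], [-2.6, 2.6]. Speed limits (rad/s): [2.22, 2.22, 2.79, 2.79, 3.14, 3.14, 3.14].

### API

Orientations are given as a unit quaternion [w, x, y, z].
In Python, from workcell import robot gives the robot as it stands. The module is installed in compiled form; this text tells all that it offers.
- The arm moves only by the shell command python3 -m creep 'ROWS' [FORCE]. ROWS is text: rows parted by semicolons, each of 7 numbers parted by spaces: the finger opening in mm, from 0 to 87, then the shift along the tool's x, y, z in mm, then the turn, a rotation vector about the tool's x, y, z in rad. In form: claw x y z ax ay az; .... A call has 1 to 8 rows; each row shifts and turns the commanded pose from where the row before left it, along the tool's axes as they then stand; what a row does not reach is not made up. A row lasts 1/8 s, in which the tool goes at most 62.5 mm and 10.7 degrees, less where a joint would pass 70% of its speed; a pose out of reach is approached as far as the arm can. A call with a gripper value outside its range is refused whole. The fingers move at their own pace and stop on an object; FORCE is the grip in N (left out, the last holds). Time passes only in rows, so rows that do not move let the fingers close. It gives the time, the measured TCP pose, the force and the opening at its end, in the units of the state.
- robot.read_state(): the state, without advancing time (a new reading comes with each control period).
- robot.get_image(name): name is "scene" or "top" or "wrist"; returns a dict with "img" (384x512x3 uint8, red, green, blue), "range_z" (384x512 float32, m along the optical axis (not along the pixel's ray), 0 where there is no reading), "camera_matrix" (3x3 intrinsics, pixels), "dist_coeffs" ([k1, k2, p1, p2, k3] as OpenCV has them; the pictures are not rectified), "pose" (4x4, takes a point from camera to world coordinates). Camera axes: x right, y down, z forward; pixel columns grow to the right and rows downward; lengths in m; the calibration is good to about 2 mm. A picture is of the moment at which its call begins.
- robot.close_job(): hands the job in, once; it reports no verdict.
Trained networks look in a picture, given as the dict that the camera call returned (one of the last four; its "shot" number tells which), for a name from the list of things; names that differ only in an ending like _2 or _b are one class to them, and where a whole thing is asked for, a point or a joint stands for the part that bears it (a point fixed in the world has none). Each returns a list of dicts, best first, with "p" (0 to 1); they miss things now and then, are a little off and sometimes report something else, mostly with a low value. They report only what shows in the picture. A call takes as long as a camera call. They do not tell look-alikes from the thing itself.
- robot.outline_of(thing, picture): "pixels" (384x512 bool, what is visible of it) and "xy" ([column, row] in pixels, amid what is visible of it).
- robot.mark_of(thing, picture): "xy" ([column, row] in pixels: a listed point, or the origin of a listed thing).
The state is a dict: "t": time; "qpos": joint angles; "dq": joint speeds; "effort": joint torques, N m; "tcp_pos": TCP position; "eef_rot": TCP orientation; "ft_force": force on the tool from outside, world axes, zero at the start; "torque": the same for the moment, N m; "width": finger opening in m.
Only numpy, scipy, OpenCV 4.12 (cv2) and the standard library are available. Lean on these libraries where they do the work, as an engineer would, in place of code of your own. Each camera call takes 0.05 s, during which the arm holds its last target.

### The job

Take the paint cup with the blue lid out of the drain rack and lock it onto the inlet of the spray gun that is clamped in the bench stand: set its spigot in the bayonet collar, feel lightly for the two slots, push the cup down against the sprung seal, twist it clockwise (seen from above) a quarter turn to the stop, let it spring back up into the locking notches and let go. Be gentle with the gun: never force the cup down or against its stops with more than about 4 kilos, don't knock it with the gripper, and leave the other cup, the tin, the jar and the tape where they are.

Things in the scene. Friction and masses are not known exactly. Their poses are not given: they have to be found in the camera images.
- cup: the paint cup to fit: aluminium spigot below, grey plastic cup, BLUE lid; loose, about 110 g, standing spigot down in one of the rack's two holes. Origin: centre of the spigot's lower end; z up along the axis. Shoulder ring 40 mm across at 20-25 mm above the origin, with a red mark over each lug; lid 59 mm across at 84-92 mm, with white ticks over the lugs; button on it up to 98 mm.
- cup_grip (a point): centre of the cup's round plastic wall, on its axis 64 mm above the cup's origin. The wall is 56 mm across and runs from 40 to 84 mm above the origin: the place to grip.
- cup_lugs (a point): on the cup's axis, 10 mm above its origin, level with the top of the two bayonet lugs. The lugs stand on the cup's +x and -x sides, at 6-10 mm above the origin, 6 mm wide, and reach 16.5 mm from the axis. The spigot is 24 mm across; its lowest 4 mm taper to 19 mm. A half turn of the cup changes nothing.
- gun: small spray gun clamped in a blue stand that is bolted to the bench; fixed. Origin: on the bench under the axis of the paint inlet; x along the barrel towards the nozzle, z up. With its stand it reaches 72 mm to +x, 80 mm to -x and 55 mm to either side; nothing but the collar is higher than 133 mm.
- inlet (a point): centre of the top face of the gun's upright bayonet collar, 150 mm above the bench, axes as the gun's. Aluminium ring 44 mm across, bore 26 mm, two opposite slots 7.6 mm wide in its lip, a red mark on the rim at each. Screwed in, it stops where it stops: the slots lie up to 0.7 rad either way off the gun's x axis, not measured. With the lugs lying on the lip the cup's origin is 6 mm below this point.
- lip (a point): underside of the collar's 5 mm thick lip, on the axis, 5 mm below the inlet. With the lugs' top below this (cup origin over 15 mm below the inlet) the cup can turn, clockwise from above only, about 80 degrees (1.4 rad) from the slots to end stops. There the lip's underside has 2.5 mm deep notches: let go there, the cup springs up to 12.5 mm below the inlet and is locked.
- seal_top (a point): top of the sprung seal inside the collar when nothing presses it, 9 mm below the inlet; the spigot's end pushes it down. It pushes back with 2 N at first and 1 N more for each mm. Hard bottom: cup origin 20 mm below the inlet, where the shoulder ring lands on the collar.
- rack: drain rack of sheet steel, fixed, 90 x 250 mm; its plate, 75 mm above the bench, has two 37 mm holes at y = -62 and +62 mm, each holding a cup by its shoulder ring with a few mm of play. Origin: on the bench under its centre.
- spare_cup: another cup of the same make with a YELLOW lid, in the rack's other hole; it stays there. Origin and axes as the blue-lidded cup.
- tin: paint tin, 74 mm across, 85 mm high, red band, loose; stays. Origin: centre of its underside.
- jar: jar with white cap and green band, 60 mm across, 90 mm high, loose; stays. Origin: centre of its underside.
- tape: roll of yellow masking tape lying flat, 90 mm across, 25 mm high, loose; stays. Origin: centre of its underside.
There are look-alikes about, which are no part of the job. What is shaped like the cup but pink is not meant. What is shaped like the gun but pink is not meant.

How it is judged:
By the outcome, as a careful person would: the job done as asked, in the order asked, and still so for the second after the job is handed in, with the robot touching nothing.
It also fails if it takes over 72 s, if anything falls off the work surface, if the arm or the gripper's body presses on something with over 40 N, if the wrist force passes 120 N, or if a joint passes its speed limit or range.

## Working session

There is one attempt and no reset: what is moved stays moved. The work goes in short steps, Python scripts to look and compute and a shell command to move; the robot and the scene stay as the last step left them, time stands still between calls to the robot, and variables do not carry over. Pictures are saved under pics/ and viewed, and the job is handed in when it is done.

```bash
mkdir -p pics
python3 - <<'E'
from workcell import robot
import cv2,numpy as np
s=robot.read_state(); print(s); print(robot.tcp_to_grasp)
ims={}
for n in ["scene","top","wrist"]:
    p=robot.get_image(n); ims[n]=p
    cv2.imwrite(f"pics/{n}0.png",p["img"][:,:,::-1])
    print(n,p["shot"],p["camera_matrix"].round(1).tolist(),p["dist_coeffs"],p["pose"].round(3).tolist())
    for th in ["cup","gun","inlet","rack","spare_cup"]:
        for r in robot.mark_of(th,p): print(n,th,round(r["p"],2),np.round(r["xy"],1))
E
```

```text
{'t': 0.0, 'qpos': array([ 1.08542489,  0.33287496, -0.0647055 ,  1.46096381,  0.02160897,
        1.34991547, -0.08849181]), 'dq': array([-5.90916270e-04,  1.24813341e-03,  9.85945070e-06,  4.49580581e-04,
        4.65271037e-04, -4.64980951e-04, -8.36152084e-04]), 'effort': array([ 3.01199321e-06, -6.23258686e+01,  2.49832054e-02, -3.89890301e+01,
       -6.12529577e-02,  3.98882374e-02,  1.55703947e-04]), 'tcp_pos': array([ 0.27883194, -0.55890313,  0.2217413 ]), 'eef_rot': array([-7.03548962e-04,  9.73345064e-01,  2.29344391e-01, -2.05073506e-04]), 'ft_force': array([-0.20777706,  0.11603189, -0.2664934 ]), 'torque': array([-0.00219961, -0.02034064, -0.01383019]), 'width': 0.0869933434279643}
0.0187
scene 1 [[464.1, 0.0, 254.9], [0.0, 464.1, 195.1], [0.0, 0.0, 1.0]] [-0.05023608  0.          0.          0.          0.        ] [[-0.097, 0.755, -0.648, 1.627], [0.995, 0.077, -0.059, 0.14], [0.005, -0.651, -0.759, 1.388], [0.0, 0.0, 0.0, 1.0]]
scene cup 0.75 [141.  234.1]
scene cup 0.64 [159.1 199.8]
scene cup 0.62 [130.  196.6]
scene gun 0.97 [285.4 227.3]
scene gun 0.95 [383.8 22
[... 348 characters left out ...]
0.006, -0.99, 0.144, 0.382], [-0.999, 0.011, 0.031, 0.015], [-0.032, -0.144, -0.989, 1.238], [0.0, 0.0, 0.0, 1.0]]
top cup 0.92 [395.9 206. ]
top cup 0.7 [365.7 160.4]
top cup 0.68 [357.8 195.4]
top gun 0.85 [243.4 245.6]
top gun 0.67 [222.4 188.1]
top gun 0.67 [121.2 201.3]
top inlet 0.95 [214.  177.9]
top inlet 0.93 [240.1 249.9]
top inlet 0.92 [100.8 193.3]
top inlet 0.44 [364.9 193.3]
top rack 0.93 [337.9 200.6]
top spare_cup 0.75 [323.3 202.9]
wrist 3 [[297.6, 0.0, 254.0], [0.0, 297.6, 193.1], [0.0, 0.0, 1.0]] [-0.03424892  0.          0.          0.          0.        ] [[0.446, -0.857, -0.257, 0.349], [-0.895, -0.428, -0.129, -0.523], [0.0, 0.288, -0.958, 0.384], [0.0, 0.0, 0.0, 1.0]]
```

View pics/scene0.png

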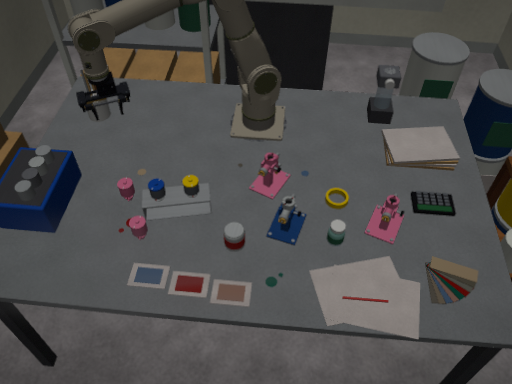

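View pics/top0.png

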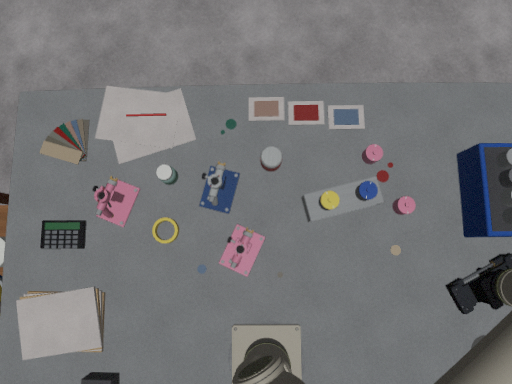

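Candidates in the top picture:
- **Cup:** blue lid (368,190), yellow-lidded spare (330,200), pink look-alikes (374,153) and (406,205).
- **Gun:** the one in the blue stand, collar about (214,181). The pink look-alikes are at (240,250) and (116,200).

I choose the blue lid in the rack and the gun in the blue stand, and check both in a crop.

```bash
cat > h.py <<'E'
import numpy as np,cv2
def world(p,u,v,z=None,depth=None):
    K=p["camera_matrix"];d=np.array(p["dist_coeffs"])
    n=cv2.undistortPoints(np.array([[[u,v]]],float),K,d)[0,0]
    r=p["pose"][:3,:3]@np.array([n[0],n[1],1]);o=p["pose"][:3,3]
    if depth is not None: return o+r*depth
    return o+r*(z-o[2])/r[2]
def proj(p,X):
    P=np.linalg.inv(p["pose"]); c=(P[:3,:3]@np.atleast_2d(X).T+P[:3,3:4]).T
    return cv2.projectPoints(c,np.zeros(3),np.zeros(3),p["camera_matrix"],np.array(p["dist_coeffs"]))[0][:,0]
def cloud(p):
    K=p["camera_matrix"];d=np.array(p["dist_coeffs"]);h,w=p["range_z"].shape
    uu,vv=np.meshgrid(np.arange(w),np.arange(h))
    n=cv2.undistortPoints(np.stack([uu,vv],-1).reshape(-1,1,2).astype(float),K,d).reshape(h,w,2)
    c=np.dstack([n,np.ones((h,w))])*p["range_z"][...,None]
    return c@p["pose"][:3,:3].T+p["pose"][:3,3]
def crop(p,u,v,r,f,name):
    im=p["img"];a=im[max(0,v-r):v+r,max(0,u-r):u+r,::-1]
    cv2.imwrite("pics/"+name,cv2.resize(a,None,fx=f,fy=f,interpolation=cv2.INTER_CUBIC))
E
python3 - <<'E'
from workcell import robot
from h import *
for n in ["top","scene"]:
    p=robot.get_image(n); C=cloud(p); hsv=cv2.cvtColor(p["img"],cv2.COLOR_RGB2HSV)
    for nm,lo,hi in [("blue",(105,150,60),(125,255,255)),("yel",(22,150,80),(35,255,255))]:
        m=cv2.inRange(hsv,np.array(lo),np.array(hi))
        k,l,st,ce=cv2.connectedComponentsWithStats(m)
        for i in range(1,k):
            if st[i,4]>60:
                X=C[l==i]; X=X[X[:,2]>0]; print(n,nm,st[i].tolist(),ce[i].round(1),np.median(X,0).round(3), world(p,*ce[i],z=.147).round(4))
    for th in ["inlet","gun","rack","cup_grip","jar","tin","tape"]:
        zz={"inlet":.15,"gun":0,"rack":0,"cup_grip":.119}.get(th,0)
        for r in robot.mark_of(th,p): print(n,th,round(r["p"],2),np.round(r["xy"],1),world(p,*r["xy"],z=zz).round(3))
    if n=="top":
        crop(p,355,190,40,7,"c_cup.png"); crop(p,216,188,40,7,"c_gun.png")
E
```

```text
top blue [478, 143, 34, 94, 721] [488.8 189.9] [ 0.54  -0.699  0.139] [ 0.5425 -0.7032  0.147 ]
top blue [359, 182, 18, 17, 227] [367.5 189.8] [ 0.546 -0.319  0.147] [ 0.5469 -0.3194  0.147 ]
top inlet 0.94 [210.4 178.2] [0.589 0.171 0.15 ]
top inlet 0.8 [240.3 245.9] [0.378 0.077 0.15 ]
top inlet 0.75 [100.2 194.1] [0.542 0.524 0.15 ]
top inlet 0.17 [167.4 179.2] [0.587 0.307 0.15 ]
top gun 0.82 [242.2 245.6] [0.378 0.079 0.   ]
top gun 0.58 [222.  185.6] [0.59 0.15 0.  ]
top rack 0.67 [339.4 199.7] [ 0.535 -0.264  0.   ]
top cup_grip 0.64 [400.8 202.7] [ 0.508 -0.432  0.119]
top cup_grip 0.54 [367.7 190.5] [ 0.549 -0.328  0.119]
top jar 0.8 [167.5 175.8] [0.628 0.348 0.   ]
top tin 0.9 [275.1 162. ] [ 0.673 -0.04   0.   ]
top tape 0.75 [172.  229.9] [0.434 0.326 0.   ]
scene blue [0, 147, 36, 37, 131] [ 14.1 160.8] [ 0.475 -0.897  0.139] [ 0.4894 -0.8854  0.147 ]
scene blue [0, 150, 72, 61, 493] [ 41.9 188.1] [ 0.643 -0.702  0.138] [ 0.6123 -0.7231  0.147 ]
scene blue [148, 179, 16, 12, 146] [155.6 184.4] [ 0.554 -0.317  0.146] [ 0.5534 -0.3177  0.147 ]
scene blue [267, 205, 38, 40
[... 279 characters left out ...]
.4] [0.587 0.165 0.15 ]
scene inlet 0.82 [394.5 196.9] [0.529 0.533 0.15 ]
scene inlet 0.64 [268.2 156.8] [0.375 0.074 0.15 ]
scene gun 0.78 [287.3 224.9] [0.576 0.166 0.   ]
scene gun 0.7 [267.7 184. ] [ 0.378  0.076 -0.   ]
scene gun 0.57 [384.1 225.4] [0.542 0.528 0.   ]
scene rack 0.63 [177.1 209.2] [ 0.543 -0.259  0.   ]
scene cup_grip 0.85 [155.2 188.5] [ 0.549 -0.325  0.119]
scene cup_grip 0.7 [125.6 186. ] [ 0.548 -0.436  0.119]
scene cup_grip 0.6 [139.8 226.3] [ 0.723 -0.337  0.119]
scene cup_grip 0.46 [289.4 201.6] [0.561 0.165 0.119]
scene jar 0.81 [331.7 245.4] [0.652 0.33  0.   ]
scene tin 0.91 [234.4 241.9] [ 0.672 -0.021  0.   ]
scene tape 0.5 [337.  202.1] [0.445 0.353 0.   ]
```

```bash
python3 -c "
import cv2,numpy as np
cv2.imwrite('pics/c2.png',np.hstack([cv2.resize(cv2.imread('pics/'+n),(390,390)) for n in('c_cup.png','c_gun.png')]))"
```

```text
(no output)
```

View pics/c2.png

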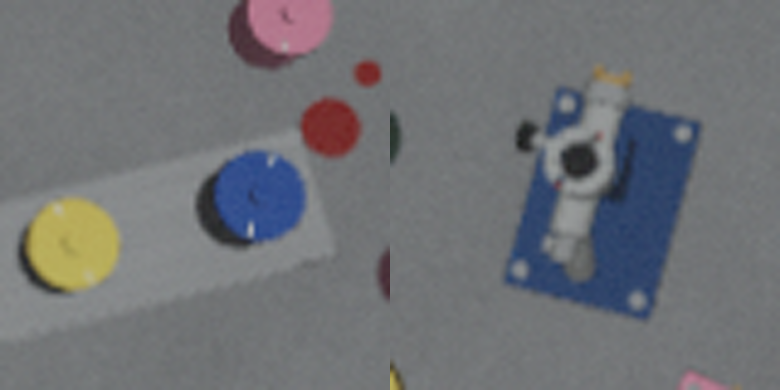

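The crop confirms the choice. The blue-lidded cup is at crop (260,195) in the rack, with ticks at (272,160) and (250,230). The gun is in the blue stand with its collar at (578,160) and red marks at (600,135) and (558,185). Moving above the cup now.

```bash
python3 -m creep '87 42 -12 -4 0 0 0;87 43 -12 -5 0 0 0;87 44 -12 -5 0 0 0;87 44 -12 -5 0 0 0;87 44 -12 -5 0 0 0;87 44 -12 -5 0 0 0;87 44 -12 -5 0 0 0;87 43 -12 -5 0 0 0' 20; python3 -m creep '87 0 0 0 0 0 -0.171;87 0 0 0 0 0 -0.171;87 0 0 0 0 0 -0.171;87 0 0 0 0 0 -0.171;87 0 0 0 0 0 -0.171;87 0 0 0 0 0 -0.171;87 0 0 0 0 0 -0.171;87 0 0 0 0 0 -0.171'; python3 -m creep '87 0 0 0 0 0 0'
cat > look.py <<'E'
import sys
from workcell import robot
from h import *
from scipy.spatial.transform import Rotation as R
s=robot.read_state();q=s["eef_rot"];M=R.from_quat([q[1],q[2],q[3],q[0]]).as_matrix()
print("t",round(s["t"],2),"q",s["qpos"].round(2),"tcp",s["tcp_pos"].round(4),"yaw",round(np.arctan2(M[1,0],M[0,0]),4),"zt",M[:,2].round(4),"F",s["ft_force"].round(2),"T",s["torque"].round(2),"w",round(s["width"],4))
p=robot.get_image("wrist"); cv2.imwrite(f"pics/{sys.argv[1]}.png",p["img"][:,:,::-1])
np.savez(f"pics/{sys.argv[1]}.npz",**p)
E
python3 look.py w1
```

```text
t: 2.7
tcp_pos: [0.5486, -0.3169, 0.2618]
eef_rot: [0.0, 0.973, 0.229, 0.0]
ft_force: [0.1, -0.8, 0.3]
width: 0.0872
t: 3.7
tcp_pos: [0.5475, -0.318, 0.2616]
eef_rot: [0.0, 0.607, 0.795, -0.0]
ft_force: [-0.8, -0.2, 0.7]
width: 0.0866
t: 3.82
tcp_pos: [0.5475, -0.3181, 0.2615]
eef_rot: [-0.0, 0.61, 0.792, 0.0]
ft_force: [1.0, -0.6, 0.6]
width: 0.087
t 3.83 q [ 0.78  0.37 -0.44  1.36  0.15  1.45  0.61] tcp [ 0.5475 -0.3181  0.2615] yaw 1.8296 zt [ 0.e+00  1.e-04 -1.e+00] F [ 1.   -0.57  0.65] T [ 0.03 -0.17 -0.08] w 0.087
```

View pics/w1.png

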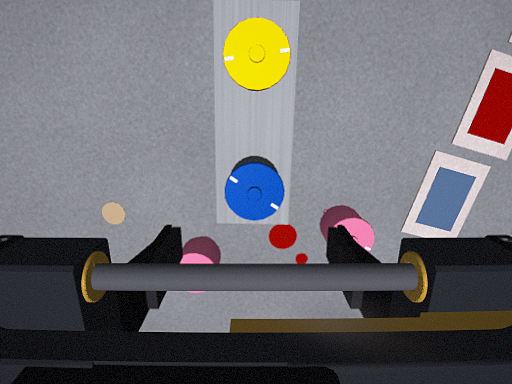

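The wrist view shows the blue lid at about (255,190) with ticks at (234,180) and (275,206), and the spare yellow lid at (257,53).

Run:
```python
from h import *
p=dict(np.load("pics/w1.npz"))
hsv=cv2.cvtColor(p["img"],cv2.COLOR_RGB2HSV)
m=cv2.inRange(hsv,np.array((105,150,60)),np.array((125,255,255))); m[:150]=0;m[225:]=0;m[:,:220]=0;m[:,290:]=0
c=max(cv2.findContours(m,0,2)[0],key=cv2.contourArea)
pts=np.array([world(p,*q[0],z=.1465)[:2] for q in cv2.convexHull(c)])
A=np.c_[2*pts,np.ones(len(pts))];s=np.linalg.lstsq(A,(pts**2).sum(1),rcond=None)[0]
print("centre",s[:2],"r",np.sqrt(s[2]+s[:2]@s[:2]))
X=cloud(p)[m>0];print(np.median(X,0),np.percentile(X[:,2],[10,90]))
w=(hsv[...,1]<90)&(hsv[...,2]>190); w[:172]=0;w[215:]=0;w[:,:222]=0;w[:,288:]=0
k,l,st,ce=cv2.connectedComponentsWithStats(w.astype(np.uint8))
T=[]
for i in range(1,k):
    if st[i,4]>5: T.append(world(p,*ce[i],z=.147)); print(st[i],ce[i],T[-1])
d=T[0]-T[1]; print("ang",np.arctan2(d[1],d[0]),(T[0]+T[1])/2)
```

```text
centre [ 0.54745974 -0.3198287 ] r 0.028703469830943427
[ 0.54714554 -0.3187477   0.14612422] [0.14515786 0.14728351]
[230 176   8   7  33] [233.27272727 178.96969697] [ 0.52516314 -0.31271944  0.147     ]
[280 199   6  16  39] [282.94871795 207.33333333] [ 0.57905389 -0.32806965  0.147     ]
[271 203   8   7  31] [274.38709677 205.90322581] [ 0.57052262 -0.32879374  0.147     ]
ang 2.8641021012998955 [ 0.55210852 -0.32039454  0.147     ]
```

```bash
python3 -m creep '87 -2 0 25 0 0 0;87 0 0 25 0 0 0;87 0 0 25 0 0 0;87 0 0 25 0 0 0;87 0 0 20 0 0 0;87 0 0 16 0 0 0;87 0 0 14 0 0 0;87 0 0 11 0 0 0'; python3 -m creep '87 0 0 0 0 0 0'; python3 look.py w2
```

```text
t: 4.88
tcp_pos: [0.5482, -0.32, 0.1]
eef_rot: [0.0, 0.61, 0.793, -0.0]
ft_force: [0.9, -0.6, -0.4]
width: 0.0872
t: 5.0
tcp_pos: [0.5478, -0.3198, 0.0998]
eef_rot: [-0.001, 0.61, 0.793, -0.0]
ft_force: [0.3, 0.4, -0.1]
width: 0.0868
t 5.0 q [ 0.78  0.48 -0.42  1.56  0.21  1.15  0.57] tcp [ 0.5478 -0.3198  0.0998] yaw 1.8306 zt [-9.e-04  6.e-04 -1.e+00] F [ 0.31  0.42 -0.14] T [-0.04 -0.08  0.05] w 0.0868
```

View pics/w2.png

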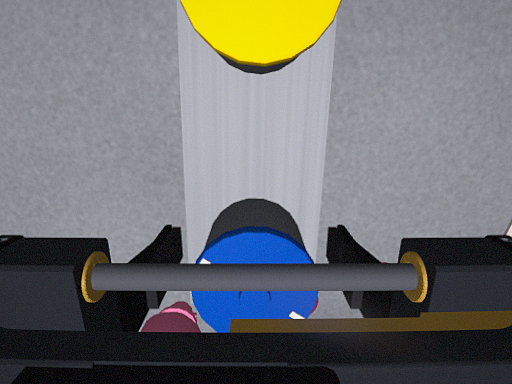

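The fingers straddle the cup; the lid spans columns 192-320 between the pads. Closing the grip.

```bash
python3 -m creep '70 0 0 0 0 0 0;60 0 0 0 0 0 0;50 0 0 0 0 0 0;50 0 0 0 0 0 0;50 0 0 0 0 0 0;50 0 0 0 0 0 0' 35; python3 -m creep '50 0 0 -5 0 0 0;50 0 0 -10 0 0 0;50 0 0 -20 0 0 0;50 0 0 -25 0 0 0;50 0 0 -30 0 0 0;50 0 0 -30 0 0 0;50 0 0 -30 0 0 0;50 0 0 -20 0 0 0' ; python3 look.py w3
```

```text
t: 5.8
tcp_pos: [0.5482, -0.32, 0.1007]
eef_rot: [0.0, 0.609, 0.793, -0.0]
ft_force: [0.0, -0.5, 2.4]
width: 0.0579
t: 6.8
tcp_pos: [0.5485, -0.3199, 0.2739]
eef_rot: [0.001, 0.609, 0.793, 0.0]
ft_force: [-0.4, -1.0, -1.3]
width: 0.0579
t 6.8 q [ 0.78  0.37 -0.44  1.34  0.15  1.47  0.61] tcp [ 0.5485 -0.3199  0.2739] yaw 1.831 zt [ 0.0026 -0.0015 -1.    ] F [-0.41 -1.   -1.26] T [-0.01 -0.14  0.02] w 0.0579
```

View pics/w3.png

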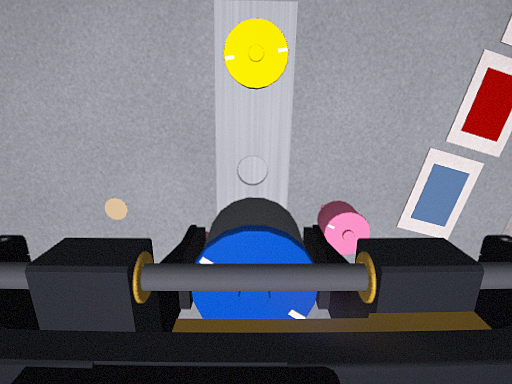

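The cup is held and clear of the rack; the empty hole shows at (252,170). I'll turn it towards the slot angle and carry it to just short of the gun for a close look.

```bash
python3 -m creep '50 0 0 0 0 0 0.12;50 0 0 0 0 0 0.12;50 0 0 0 0 0 0.12;50 0 0 0 0 0 0'; python3 -m creep '50 40 -1 0 0 0 0;50 50 -1 0 0 0 0;50 52 -1 0 0 0 0;50 52 -1 0 0 0 0;50 52 -1 0 0 0 0;50 52 -1 0 0 0 0;50 50 -1 0 0 0 0;50 38 0 0 0 0 0' ;python3 -m creep '50 0 0 0 0 0 0;50 0 0 0 0 0 0'; python3 look.py w4
```

```text
t: 7.35
tcp_pos: [0.5481, -0.3198, 0.2711]
eef_rot: [0.0, 0.741, 0.671, 0.0]
ft_force: [0.2, 0.2, -0.9]
width: 0.0575
t: 8.35
tcp_pos: [0.5794, 0.0674, 0.2711]
eef_rot: [0.0, 0.74, 0.673, 0.0]
ft_force: [0.3, -0.5, -1.2]
width: 0.0578
t: 8.6
tcp_pos: [0.5797, 0.0641, 0.2707]
eef_rot: [0.0, 0.741, 0.671, -0.0]
ft_force: [-0.3, -0.7, -1.6]
width: 0.0576
t 8.6 q [ 0.31  0.27 -0.61  1.48  0.16  1.44 -0.4 ] tcp [0.5797 0.0641 0.2707] yaw 1.4722 zt [ 2.e-04 -7.e-04 -1.e+00] F [-0.33 -0.67 -1.56] T [-0.06 -0.07  0.02] w 0.0576
```

View pics/w4.png

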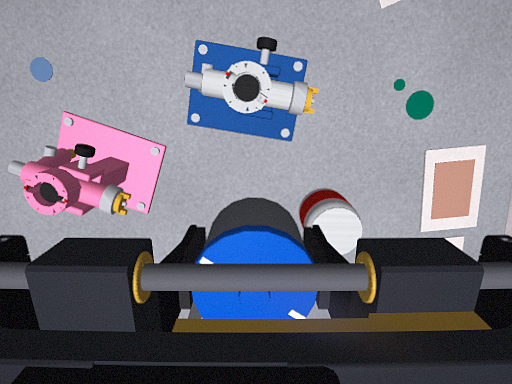

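```bash
cat > meas.py <<'E'
import sys
from h import *
p=dict(np.load(f"pics/{sys.argv[1]}.npz")); u,v=int(sys.argv[2]),int(sys.argv[3]); r=int(sys.argv[4]); zl=float(sys.argv[5])
hsv=cv2.cvtColor(p["img"],cv2.COLOR_RGB2HSV).astype(int)
win=np.zeros(hsv.shape[:2],bool);win[max(0,v-r):v+r,max(0,u-r):u+r]=1
red=win&((hsv[...,0]<8)|(hsv[...,0]>172))&(hsv[...,1]>120)&(hsv[...,2]>80)
k,l,st,ce=cv2.connectedComponentsWithStats(red.astype(np.uint8))
for i in range(1,k):
    if st[i,4]>=2: print("red",st[i,4],ce[i].round(1),world(p,*ce[i],z=.15).round(4))
C=cloud(p); top=win&(abs(C[...,2]-.15)<.006)
X=C[top];print("top pts",len(X),X[:,2].mean() if len(X) else 0)
k,l,st,ce=cv2.connectedComponentsWithStats(top.astype(np.uint8)); i=1+st[1:,4].argmax()
c=cv2.findContours((l==i).astype(np.uint8),0,2)[0][0]
pts=np.array([world(p,*q[0],z=.15)[:2] for q in cv2.convexHull(c)])
A=np.c_[2*pts,np.ones(len(pts))];s=np.linalg.lstsq(A,(pts**2).sum(1),rcond=None)[0]
print("ring",s[:2].round(4),"r",np.sqrt(s[2]+s[:2]@s[:2]))
# bore dark
dk=win&(hsv[...,2]<60)
k,l,st,ce=cv2.connectedComponentsWithStats(dk.astype(np.uint8))
for i in range(1,k):
    if st[i,4]>30:
        c=cv2.findContours((l==i).astype(np.uint8),0,2)[0][0]
        pts=np.array([world(p,*q[0],z=.15)[:2] for q in cv2.convexHull(c)]);A=np.c_[2*pts,np.ones(len(pts))];s=np.linalg.lstsq(A,(pts**2).sum(1),rcond=None)[0]
        print("dark",st[i],ce[i].round(1),s[:2].round(4),"r",np.sqrt(s[2]+s[:2]@s[:2]))
w=(hsv[...,1]<90)&(hsv[...,2]>190);w[:250]=0;w[330:]=0;w[:,:195]=0;w[:,315:]=0
k,l,st,ce=cv2.connectedComponentsWithStats(w.astype(np.uint8));T=[]
for i in range(1,k):
    if st[i,4]>20: T.append(world(p,*ce[i],z=zl)); print("tick",st[i],ce[i].round(1),T[-1].round(4))
crop(p,u,v,r,8,sys.argv[1]+"c.png")
E
python3 meas.py w4 246 87 40 .3174
```

```text
red 12 [227.2  73.3] [0.5659 0.1716 0.15  ]
red 8 [265.  100.5] [0.5971 0.1452 0.15  ]
top pts 1178 0.14885644166449905
ring [0.5814 0.1585] r 0.02214076133456389
dark [257  47  19   4  48] [267.9  48. ] [0.6032 0.1956] r 0.009865289591960305
dark [234  75  25  26 512] [246.3  87.5] [0.5814 0.1579] r 0.011100284171210095
tick [199 257  15   7  61] [205. 261.] [0.5596 0.0807 0.3174]
tick [288 310  18   9  86] [295.8 314.8] [0.5971 0.0489 0.3174]
```

View pics/w4c.png

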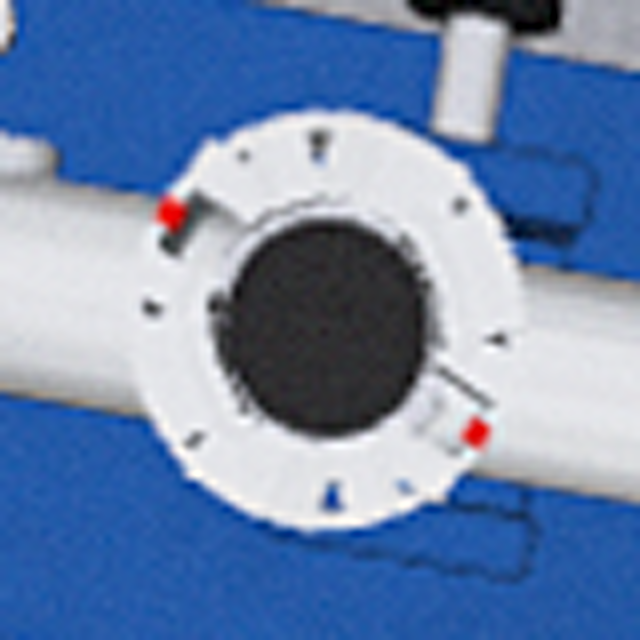

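The collar sits at wrist pixel (246,87), about (0.581, 0.158). Its red slot marks lie at -0.70 rad, and the cup's ticks are already at -0.70 too. I'll take one more view at another yaw to cancel the wrist-camera bias.

```bash
python3 -m creep '50 10 17 0 0 0 0;50 11 18 0 0 0 0;50 11 18 0 0 0 0;50 10 18 0 0 0 0'; python3 -m creep '50 0 0 0 0 0 -0.1125;50 0 0 0 0 0 -0.1125;50 0 0 0 0 0 -0.1125;50 0 0 0 0 0 -0.1125;50 0 0 0 0 0 -0.1125;50 0 0 0 0 0 -0.1125;50 0 0 0 0 0 -0.1125;50 0 0 0 0 0 -0.1125' ;python3 -m creep '50 0 0 0 0 0 0;50 0 0 0 0 0 0;50 0 0 0 0 0 0'; python3 look.py w5; python3 meas.py w5 246 87 40 .3174
```

```text
t: 9.15
tcp_pos: [0.6553, 0.098, 0.2705]
eef_rot: [0.0, 0.742, 0.67, -0.0]
ft_force: [0.3, -0.7, -1.2]
width: 0.058
t: 10.15
tcp_pos: [0.6547, 0.0976, 0.2705]
eef_rot: [0.0, 0.375, 0.927, -0.0]
ft_force: [-0.0, 0.4, -1.9]
width: 0.0578
t: 10.52
tcp_pos: [0.6546, 0.0992, 0.2705]
eef_rot: [0.0, 0.377, 0.926, -0.0]
ft_force: [-0.1, -0.5, -0.3]
width: 0.0579
t 10.53 q [ 0.27  0.49 -0.74  1.24  0.33  1.52  0.38] tcp [0.6546 0.0992 0.2705] yaw 2.3691 zt [ 0.e+00 -3.e-04 -1.e+00] F [-0.12 -0.47 -0.34] T [ 0.02 -0.17 -0.03] w 0.0579
red 12 [242.8  63.7] [0.5659 0.1716 0.15  ]
red 7 [246.3 111.9] [0.5974 0.1449 0.15  ]
top pts 1159 0.1488780719643222
ring [0.5814 0.1586] r 0.02218635749384313
dark [233  76  25  26 519] [244.8  88.2] [0.5818 0.1584] r 0.011122854659365444
tick [199 257  14   7  60] [205.  260.8] [0.6293 0.0944 0.3174]
tick [288 305  27  14 157] [302.3 314. ] [0.6792 0.1063 0.3174]
```

View pics/w5.png

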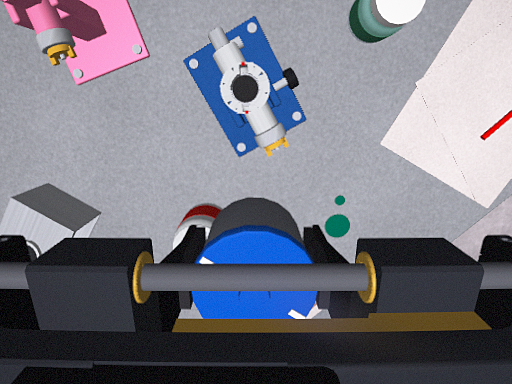

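Both views agree on the inlet at (0.5814, 0.1586). Now the cup goes over the collar at the slot angle.

```bash
python3 -m creep '50 0 0 0 0 0 0.112;50 0 0 0 0 0 0.112;50 0 0 0 0 0 0.112;50 0 0 0 0 0 0.112;50 0 0 0 0 0 0.112;50 0 0 0 0 0 0.112;50 0 0 0 0 0 0.112;50 0 0 0 0 0 0.112' ;python3 -m creep '50 8 -13 0 0 0 0;50 9 -13 0 0 0 0;50 9 -13 0 0 0 0;50 9 -13 0 0 0 0;50 8 -13 0 0 0 0;50 8 -13 0 0 0 0;50 0 0 0 0 0 0;50 0 0 0 0 0 0'
cat > avg.py <<'E'
from workcell import robot
from h import *
from scipy.spatial.transform import Rotation as R
import sys
P=[];Y=[];F=[];T=[]
for i in range(int(sys.argv[1])):
    robot.get_image("top"); s=robot.read_state();q=s["eef_rot"];M=R.from_quat([q[1],q[2],q[3],q[0]]).as_matrix()
    P.append(s["tcp_pos"]);Y.append(np.arctan2(M[1,0],M[0,0]));F.append(s["ft_force"]);T.append(s["torque"])
print("t",s["t"],"tcp",np.mean(P,0).round(4),"sd",np.std(P,0).round(4),"yaw",np.mean(Y).round(4),"F",np.mean(F,0).round(2),np.std(F,0).round(2),"T",np.mean(T,0).round(3),"w",s["width"],"q7",s["qpos"][6].round(2))
E
python3 avg.py 8
```

```text
t: 11.58
tcp_pos: [0.6545, 0.0996, 0.2706]
eef_rot: [0.0, 0.742, 0.671, 0.0]
ft_force: [-0.5, -0.1, -1.2]
width: 0.0579
t: 12.58
tcp_pos: [0.5821, 0.1572, 0.2706]
eef_rot: [0.0, 0.74, 0.672, 0.0]
ft_force: [0.9, -0.3, -1.6]
width: 0.0578
t 12.975 tcp [0.5821 0.1574 0.2704] sd [0.0001 0.0002 0.    ] yaw 1.4741 F [-0.11 -0.01 -1.21] [0.39 0.53 0.37] T [-0.015 -0.058  0.013] w 0.057651886082952776 q7 -0.57
```

```bash
python3 -m creep '50 0.6 0 10 0 0 0;50 0 0 14 0 0 0;50 0 0 14 0 0 0;50 0 0 12 0 0 0;50 0 0 10 0 0 0;50 0 0 8 0 0 0;50 0 0 2 0 0 0;50 0 0 0 0 0 0'; python3 avg.py 3
python3 - <<'E'
from workcell import robot
from h import *
p=robot.get_image("scene");crop(p,288,190,40,9,"s1.png")
E
```

```text
t: 13.98
tcp_pos: [0.5819, 0.1584, 0.2007]
eef_rot: [0.0, 0.74, 0.672, 0.0]
ft_force: [-0.6, -0.9, -0.5]
width: 0.058
t 14.125 tcp [0.582  0.1585 0.201 ] sd [0. 0. 0.] yaw 1.4748 F [ 0.17 -0.14 -0.82] [0.08 0.23 0.33] T [-0.035 -0.072 -0.004] w 0.05803724257726137 q7 -0.59
```

View pics/s1.png

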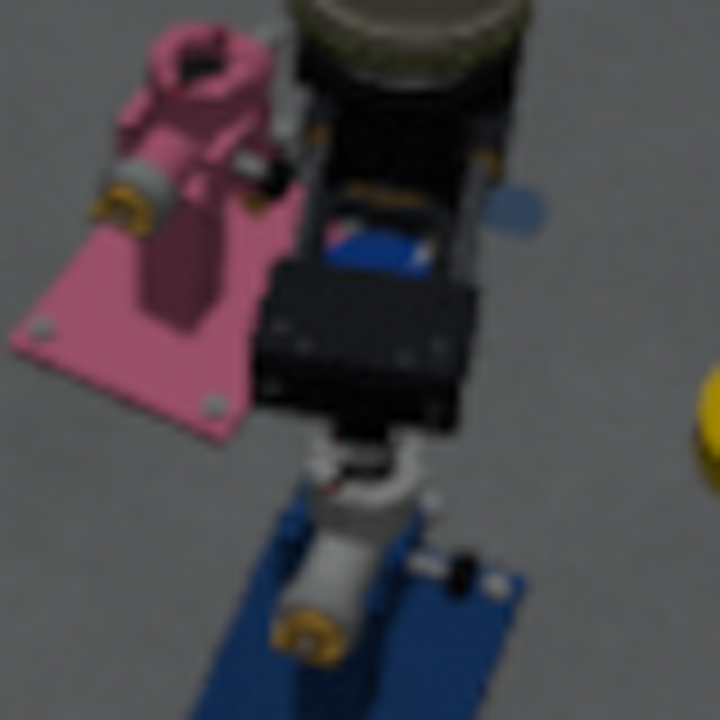

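The cup hangs over the collar, mostly hidden by a finger at crop (370,350). Lowering in small steps and watching the force.

```bash
python3 -m creep '50 0 0 1.5 0 0 0;50 0 0 1.5 0 0 0;50 0 0 1 0 0 0;50 0 0 1 0 0 0;50 0 0 1 0 0 0;50 0 0 0 0 0 0'; python3 avg.py 3;  python3 -m creep '50 0 0 1 0 0 0;50 0 0 1 0 0 0;50 0 0 0 0 0 0'; python3 avg.py 3
```

```text
t: 14.92
tcp_pos: [0.5818, 0.1583, 0.1945]
eef_rot: [0.0, 0.74, 0.672, -0.0]
ft_force: [0.0, 0.3, -1.0]
width: 0.0577
t 15.075 tcp [0.5818 0.1584 0.1946] sd [0. 0. 0.] yaw 1.4748 F [ 0.09 -0.01 -0.83] [0.59 0.47 0.39] T [ 0.009 -0.114  0.03 ] w 0.05816457724957029 q7 -0.59
t: 15.45
tcp_pos: [0.5818, 0.1584, 0.1924]
eef_rot: [0.0, 0.74, 0.672, -0.0]
ft_force: [0.6, -0.9, -2.0]
width: 0.0577
t 15.6 tcp [0.5818 0.1584 0.1925] sd [0. 0. 0.] yaw 1.4748 F [-0.44 -0.06 -1.32] [0.28 0.29 0.18] T [-0.019 -0.045 -0.036] w 0.05783016947664603 q7 -0.6
```

```bash
python3 -m creep '50 0 0 1 0 0 0;50 0 0 1 0 0 0;50 0 0 0 0 0 0'; python3 avg.py 3;  python3 -m creep '50 0 0 1 0 0 0;50 0 0 0 0 0 0'; python3 avg.py 3;python3 -m creep '50 0 0 1 0 0 0;50 0 0 0 0 0 0'; python3 avg.py 3
```

```text
t: 15.98
tcp_pos: [0.5818, 0.1584, 0.1904]
eef_rot: [-0.0, 0.74, 0.672, -0.0]
ft_force: [0.1, -0.4, -0.5]
width: 0.058
t 16.125 tcp [0.5818 0.1584 0.1905] sd [0. 0. 0.] yaw 1.4748 F [ 0.22 -0.2  -1.23] [0.64 0.52 0.26] T [-0.003 -0.073  0.017] w 0.05779004530334926 q7 -0.6
t: 16.38
tcp_pos: [0.5818, 0.1584, 0.1895]
eef_rot: [0.0, 0.74, 0.672, -0.0]
ft_force: [0.5, 0.5, -0.9]
width: 0.0583
t 16.525 tcp [0.5818 0.1584 0.1895] sd [0. 0. 0.] yaw 1.4748 F [ 0.27 -0.13 -0.84] [0.42 0.23 0.46] T [ 0.027 -0.1   -0.01 ] w 0.057765936960211386 q7 -0.6
t: 16.77
tcp_pos: [0.5818, 0.1584, 0.1884]
eef_rot: [0.0, 0.74, 0.672, -0.0]
ft_force: [0.1, 0.1, -0.3]
width: 0.0577
t 16.925 tcp [0.5818 0.1584 0.1885] sd [0. 0. 0.] yaw 1.4748 F [-0.09  0.3  -1.09] [0.29 0.54 0.04] T [ 0.033 -0.098 -0.023] w 0.05783009117189184 q7 -0.6
```

```bash
python3 -m creep '50 0 0 1 0 0 0;50 0 0 0 0 0 0'; python3 avg.py 3;  python3 -m creep '50 0 0 1 0 0 0;50 0 0 0 0 0 0'; python3 avg.py 3;python3 -m creep '50 0 0 1 0 0 0;50 0 0 0 0 0 0'; python3 avg.py 3
```

```text
t: 17.18
tcp_pos: [0.5818, 0.1584, 0.1875]
eef_rot: [0.0, 0.74, 0.672, -0.0]
ft_force: [-0.5, 0.2, -1.0]
width: 0.0581
t 17.325 tcp [0.5818 0.1584 0.1875] sd [0. 0. 0.] yaw 1.4748 F [ 0.68  0.03 -1.32] [0.36 0.55 0.19] T [ 0.025 -0.117  0.002] w 0.05805442224305823 q7 -0.6
t: 17.58
tcp_pos: [0.5819, 0.1585, 0.1867]
eef_rot: [0.0, 0.74, 0.672, 0.0]
ft_force: [-0.2, 0.9, 0.7]
width: 0.058
t 17.725 tcp [0.5819 0.1585 0.1867] sd [0. 0. 0.] yaw 1.4749 F [-0.2   0.36  1.19] [0.14 0.49 0.32] T [ 0.072 -0.014 -0.014] w 0.057719334800268036 q7 -0.6
t: 17.98
tcp_pos: [0.5819, 0.1584, 0.1856]
eef_rot: [0.0, 0.74, 0.672, 0.0]
ft_force: [-0.4, 0.8, 2.2]
width: 0.0579
t 18.125 tcp [0.5819 0.1584 0.1857] sd [0. 0. 0.] yaw 1.4748 F [-0.34  0.33  1.86] [0.24 0.72 0.3 ] T [ 0.05  -0.066 -0.004] w 0.057679376136836887 q7 -0.6
```

The force stepped up by about 2 N at TCP z 0.187 and then about 1 N per mm, which is the seal's signature and well past the lip, so the lugs are in the slots. Pressing on to about 17 mm below the inlet.

```bash
python3 -m creep '50 0 0 1 0 0 0;50 0 0 1 0 0 0;50 0 0 1 0 0 0;50 0 0 0 0 0 0'; python3 avg.py 3;  python3 -m creep '50 0 0 1 0 0 0;50 0 0 1 0 0 0;50 0 0 1 0 0 0;50 0 0 1 0 0 0;50 0 0 0 0 0 0'; python3 avg.py 3
```

```text
t: 18.62
tcp_pos: [0.5819, 0.1584, 0.1827]
eef_rot: [0.0, 0.74, 0.672, 0.0]
ft_force: [-0.6, 0.6, 4.2]
width: 0.0578
t 18.775 tcp [0.5819 0.1584 0.1827] sd [0. 0. 0.] yaw 1.4748 F [-0.48  0.58  5.07] [0.53 0.22 0.43] T [ 0.081  0.075 -0.01 ] w 0.05780545500185141 q7 -0.6
t: 19.4
tcp_pos: [0.582, 0.1586, 0.1791]
eef_rot: [0.0, 0.74, 0.672, 0.0]
ft_force: [-1.7, 0.2, 9.0]
width: 0.0581
t 19.55 tcp [0.582  0.1586 0.1791] sd [0. 0. 0.] yaw 1.4749 F [-0.88  0.67  8.57] [0.04 0.26 0.18] T [ 0.065  0.38  -0.016] w 0.05774334451851555 q7 -0.6
```

```bash
python3 -m creep '50 0 0 0.6 0 0 0;50 0 0 0 0 0 0.05;50 0 0 0 0 0 0.05;50 0 0 0 0 0 0.05;50 0 0 0 0 0 0.05;50 0 0 0 0 0 0'; python3 avg.py 3
```

```text
t: 20.3
tcp_pos: [0.5824, 0.1585, 0.1788]
eef_rot: [0.0, 0.804, 0.595, 0.001]
ft_force: [0.1, -0.3, 8.7]
width: 0.0576
t 20.45 tcp [0.5824 0.1585 0.1788] sd [0. 0. 0.] yaw 1.2746 F [0.23 0.02 8.55] [0.31 0.83 0.39] T [ 0.008  0.017 -0.021] w 0.05758059452997224 q7 -0.79
```

```bash
python3 -m creep '50 0 0 0 0 0 0.08;50 0 0 0 0 0 0.08;50 0 0 0 0 0 0.08;50 0 0 0 0 0 0.08;50 0 0 0 0 0 0.08;50 0 0 0 0 0 0.08;50 0 0 0 0 0 0'; python3 avg.py 3; python3 -m creep '50 0 0 0 0 0 0.08;50 0 0 0 0 0 0.08;50 0 0 0 0 0 0.08;50 0 0 0 0 0 0.08;50 0 0 0 0 0 0.08;50 0 0 0 0 0 0.08;50 0 0 0 0 0 0'; python3 avg.py 3
```

```text
t: 21.32
tcp_pos: [0.5825, 0.1584, 0.1789]
eef_rot: [0.0, 0.922, 0.386, 0.001]
ft_force: [0.2, 0.1, 8.8]
width: 0.0576
t 21.475 tcp [0.5825 0.1584 0.1789] sd [0. 0. 0.] yaw 0.7944 F [ 0.34 -0.39  8.41] [0.35 0.56 0.31] T [-0.043 -0.058 -0.011] w 0.057766864567008316 q7 -1.25
t: 22.35
tcp_pos: [0.5825, 0.1583, 0.1789]
eef_rot: [0.0, 0.988, 0.156, 0.001]
ft_force: [-0.1, 0.7, 7.4]
width: 0.058
t 22.5 tcp [0.5825 0.1584 0.1789] sd [0. 0. 0.] yaw 0.3144 F [-0.15  0.1   8.54] [0.39 0.13 0.33] T [-0.026 -0.014 -0.044] w 0.057724185534028236 q7 -1.71
```

```bash
python3 -m creep '50 0 0 0 0 0 0.05;50 0 0 0 0 0 0.05;50 0 0 0 0 0 0.04;50 0 0 0 0 0 0.03;50 0 0 0 0 0 0'; python3 avg.py 3; python3 -m creep '50 0 0 0 0 0 0.03;50 0 0 0 0 0 0.02;50 0 0 0 0 0 0'; python3 avg.py 3; python3 -m creep '50 0 0 0 0 0 0.02;50 0 0 0 0 0 0'; python3 avg.py 3
```

```text
t: 23.12
tcp_pos: [0.5825, 0.1583, 0.1789]
eef_rot: [0.0, 0.997, 0.072, 0.001]
ft_force: [-1.0, -0.3, 9.1]
width: 0.058
t 23.275 tcp [0.5825 0.1583 0.1789] sd [0. 0. 0.] yaw 0.1445 F [ 0.34 -0.44  8.79] [0.32 0.24 0.22] T [-0.036  0.032 -0.01 ] w 0.05793125135761941 q7 -1.87
t: 23.65
tcp_pos: [0.5826, 0.1582, 0.1789]
eef_rot: [0.0, 0.999, 0.047, 0.001]
ft_force: [0.9, -0.3, 8.2]
width: 0.0579
t 23.8 tcp [0.5826 0.1582 0.1789] sd [0. 0. 0.] yaw 0.0944 F [ 0.76 -0.26  8.46] [0.6  0.11 0.28] T [-0.111 -0.042  0.048] w 0.057309983291568466 q7 -1.92
t: 24.05
tcp_pos: [0.5827, 0.158, 0.1789]
eef_rot: [0.0, 0.999, 0.037, 0.001]
ft_force: [0.2, -0.6, 8.2]
width: 0.0576
t 24.2 tcp [0.5827 0.158  0.1789] sd [0. 0. 0.] yaw 0.0743 F [ 0.61 -1.34  8.59] [0.21 0.5  0.83] T [-0.175 -0.101  0.039] w 0.058131288111745526 q7 -1.94
```

```bash
python3 -m creep '50 0 0 0 0 0 0.02;50 0 0 0 0 0 0'; python3 avg.py 4; python3 -m creep '50 0 0 0 0 0 0.02;50 0 0 0 0 0 0'; python3 avg.py 4; python3 look.py w6
```

```text
t: 24.45
tcp_pos: [0.5828, 0.1578, 0.1789]
eef_rot: [0.0, 1.0, 0.027, 0.001]
ft_force: [0.9, -1.2, 8.5]
width: 0.0579
t 24.65 tcp [0.5827 0.1578 0.1789] sd [0. 0. 0.] yaw 0.0541 F [ 0.67 -1.25  8.92] [0.51 0.4  0.52] T [-0.349 -0.13   0.036] w 0.058078775340065385 q7 -1.96
t: 24.9
tcp_pos: [0.5827, 0.1578, 0.1789]
eef_rot: [0.0, 1.0, 0.017, 0.001]
ft_force: [0.8, -0.6, 7.7]
width: 0.0579
t 25.1 tcp [0.5828 0.1577 0.1789] sd [0. 0. 0.] yaw 0.0343 F [ 0.48 -1.84  9.15] [0.3  0.45 0.33] T [-0.404 -0.109  0.207] w 0.057680776028543004 q7 -1.98
t 25.1 q [-0.01  0.34 -0.41  1.56  0.14  1.26 -1.98] tcp [0.5828 0.1577 0.1789] yaw 0.0342 zt [ 2.3e-03 -6.0e-04 -1.0e+00] F [ 0.24 -1.46  8.74] T [-0.4  -0.11  0.16] w 0.0577
```

View pics/w6.png

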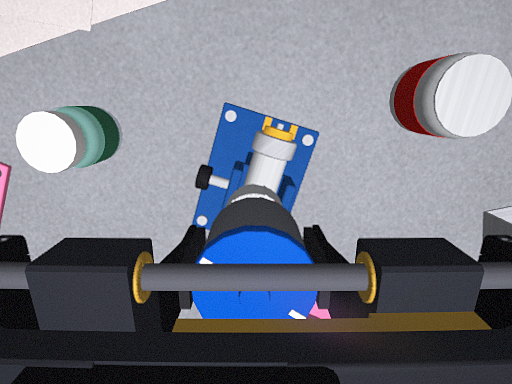

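At a total turn of 1.44 rad the torque rises to 0.2 N·m, so this is the stop. The ticks have kept their place between the fingers, (207,262) and (297,314), so the cup turned with the gripper. Letting it rise into the notches.

```bash
python3 -m creep '50 0 0 -1 0 0 -0.01;50 0 0 -1 0 0 0;50 0 0 -1 0 0 0;50 0 0 0 0 0 0'; python3 avg.py 4; python3 -m creep '50 0 0 -0.7 0 0 0;50 0 0 -0.7 0 0 0;50 0 0 0 0 0 0'; python3 avg.py 4
```

```text
t: 25.65
tcp_pos: [0.5821, 0.1578, 0.1811]
eef_rot: [0.0, 1.0, 0.022, 0.0]
ft_force: [2.5, -2.9, 5.5]
width: 0.0576
t 25.85 tcp [0.5821 0.1578 0.1811] sd [0. 0. 0.] yaw 0.0443 F [ 0.92 -2.64  5.63] [0.43 0.8  0.5 ] T [-0.629 -0.188  0.074] w 0.0576501961923939 q7 -1.97
t: 26.22
tcp_pos: [0.5818, 0.1579, 0.1822]
eef_rot: [0.0, 1.0, 0.022, -0.0]
ft_force: [-0.2, -4.1, 3.2]
width: 0.0578
t 26.425 tcp [0.5818 0.158  0.1822] sd [0. 0. 0.] yaw 0.0445 F [ 1.25 -4.01  2.5 ] [0.35 0.45 0.38] T [-1.119 -0.231  0.099] w 0.05784381863289332 q7 -1.97
```

Side force of about 4 N along -y. I'll relieve it before going on.

```bash
python3 -m creep '50 0 0.5 0 0 0 0;50 0 0 0 0 0 0'; python3 avg.py 4; python3 -m creep '50 0 0.5 0 0 0 0;50 0 0 0 0 0 0'; python3 avg.py 4
```

```text
t: 26.68
tcp_pos: [0.5818, 0.1579, 0.1823]
eef_rot: [0.0, 1.0, 0.022, -0.0]
ft_force: [0.8, -3.1, 3.0]
width: 0.0576
t 26.875 tcp [0.5818 0.1579 0.1823] sd [0. 0. 0.] yaw 0.0449 F [ 1.27 -3.34  2.76] [0.49 0.88 0.27] T [-0.944 -0.263  0.089] w 0.057983761720557754 q7 -1.97
t: 27.12
tcp_pos: [0.5818, 0.1577, 0.1824]
eef_rot: [-0.0, 1.0, 0.023, 0.0]
ft_force: [0.8, -2.0, 3.1]
width: 0.0578
t 27.325 tcp [0.5818 0.1577 0.1824] sd [0. 0. 0.] yaw 0.0451 F [ 1.04 -1.66  2.69] [0.25 0.57 0.32] T [-0.388 -0.232  0.091] w 0.05766613667265789 q7 -1.97
```

```bash
python3 -m creep '50 -0.4 0.6 0 0 0 -0.02;50 0 0 0 0 0 0'; python3 avg.py 5; python3 -m creep '50 0 0 -0.5 0 0 0;50 0 0 0 0 0 0'; python3 avg.py 5
```

```text
t: 27.58
tcp_pos: [0.5816, 0.1575, 0.1828]
eef_rot: [-0.0, 0.999, 0.033, 0.0]
ft_force: [0.5, 0.7, 4.8]
width: 0.0577
t 27.825 tcp [0.5815 0.1574 0.1826] sd [0.     0.     0.0001] yaw 0.0652 F [1.05 1.78 4.81] [0.35 0.51 0.61] T [ 0.497 -0.169 -0.018] w 0.05775799033596341 q7 -1.95
t: 28.08
tcp_pos: [0.5814, 0.1573, 0.1829]
eef_rot: [-0.0, 0.999, 0.033, 0.0]
ft_force: [-0.1, 3.2, 4.8]
width: 0.0579
t 28.325 tcp [0.5815 0.157  0.1829] sd [0.     0.0001 0.    ] yaw 0.0651 F [0.27 2.51 4.77] [0.49 0.38 0.44] T [ 0.737 -0.114 -0.004] w 0.05771310323026212 q7 -1.95
```

```bash
python3 -m creep '50 0 -0.5 -0.3 0 0 0;50 0 0 0 0 0 0'; python3 avg.py 4; python3 -m creep '50 0 0 -0.3 0 0 0;50 0 0 0 0 0 0'; python3 avg.py 4; python3 -m creep '50 0 0 0 0 0 0.015;50 0 0 0 0 0 0'; python3 avg.py 4
```

```text
t: 28.58
tcp_pos: [0.5815, 0.1571, 0.183]
eef_rot: [0.0, 0.999, 0.032, -0.0]
ft_force: [1.0, 2.4, 4.4]
width: 0.0579
t 28.775 tcp [0.5814 0.1571 0.183 ] sd [0. 0. 0.] yaw 0.0646 F [0.99 1.8  3.71] [0.45 0.5  0.23] T [ 0.427 -0.206 -0.006] w 0.0580883479190698 q7 -1.95
t: 29.02
tcp_pos: [0.5813, 0.1571, 0.1832]
eef_rot: [0.0, 0.999, 0.032, -0.0]
ft_force: [1.1, 0.6, 1.0]
width: 0.0576
t 29.225 tcp [0.5814 0.1571 0.1832] sd [0. 0. 0.] yaw 0.0647 F [1.07 1.43 1.59] [0.73 0.51 0.57] T [ 0.318 -0.226 -0.009] w 0.05772409023043134 q7 -1.95
t: 29.48
tcp_pos: [0.5814, 0.1571, 0.1833]
eef_rot: [0.0, 1.0, 0.025, -0.0]
ft_force: [1.2, 1.0, 1.2]
width: 0.0578
t 29.675 tcp [0.5814 0.1571 0.1833] sd [0. 0. 0.] yaw 0.0497 F [ 2.21  0.7  -0.21] [0.3  0.12 0.54] T [ 0.206 -0.28   0.044] w 0.057877249773251614 q7 -1.96
```

Fz falls sharply at TCP z 0.1833, just where 12.5 mm below the inlet was expected, so the cup is seated in the notches. Releasing.

```bash
python3 -m creep '62 0 0 0 0 0 0;66 0 0 0 0 0 0;74 0 0 0 0 0 0;82 0 0 0 0 0 0;87 0 0 0 0 0 0;87 0 0 0 0 0 0;87 0 0 0 0 0 0'; python3 avg.py 3; python3 look.py w7
```

```text
t: 30.55
tcp_pos: [0.5814, 0.1573, 0.1834]
eef_rot: [0.0, 1.0, 0.025, 0.0]
ft_force: [-0.0, -0.4, -0.5]
width: 0.0866
t 30.7 tcp [0.5815 0.1573 0.1834] sd [0. 0. 0.] yaw 0.0498 F [ 0.02  0.41 -0.08] [0.52 0.34 0.61] T [0.028 0.048 0.01 ] w 0.08699035805131623 q7 -1.96
t 30.7 q [-0.    0.34 -0.42  1.56  0.14  1.27 -1.96] tcp [0.5815 0.1573 0.1834] yaw 0.0498 zt [ 0.e+00 -1.e-04 -1.e+00] F [ 0.74  0.23 -0.52] T [-0.02  0.07  0.03] w 0.087
```

View pics/w7.png

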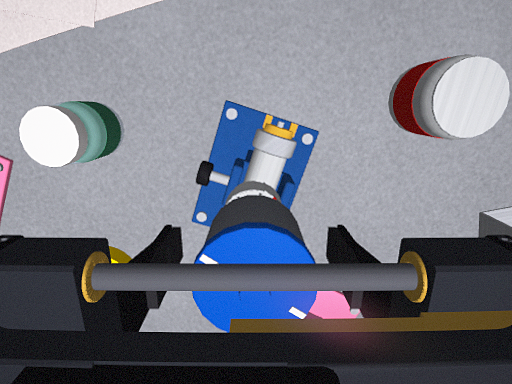

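The jaws are open on both sides of the lid (cols 192-318) and the forces are about zero. Going straight up, then backing off to look at the cup from the side.

```bash
python3 -m creep '87 0 0 -6 0 0 0;87 0 0 -12 0 0 0;87 0 0 -18 0 0 0;87 0 0 -18 0 0 0;87 0 0 -18 0 0 0;87 0 0 -18 0 0 0;87 0 0 -15 0 0 0;87 0 0 -5 0 0 0'; python3 -m creep '87 -20 0 0 0 0 0;87 -25 0 0 0 0 0;87 -25 0 0 0 0 0;87 -25 0 0 0 0 0;87 -15 0 0 0 0 0;87 0 0 0 0 0 0'; python3 look.py w8
python3 - <<'E'
from workcell import robot
from h import *
p=robot.get_image("scene");a=p["img"][140:240,230:350,::-1];cv2.imwrite("pics/s2.png",cv2.resize(a,None,fx=6,fy=6,interpolation=cv2.INTER_CUBIC))
p=robot.get_image("top");cv2.imwrite("pics/t2.png",p["img"][:,:,::-1])
E
```

```text
t: 31.75
tcp_pos: [0.5818, 0.1574, 0.2946]
eef_rot: [-0.0, 1.0, 0.025, 0.001]
ft_force: [0.3, 0.7, 0.4]
width: 0.0868
t: 32.5
tcp_pos: [0.4713, 0.1518, 0.2937]
eef_rot: [0.0, 1.0, 0.025, 0.0]
ft_force: [0.6, -0.2, 0.4]
width: 0.0872
t 32.5 q [ 0.03  0.04 -0.45  1.66  0.02  1.45 -1.94] tcp [0.4713 0.1518 0.2937] yaw 0.05 zt [ 6.e-04 -4.e-04 -1.e+00] F [ 0.59 -0.18  0.38] T [ 0.02  0.03 -0.02] w 0.0872
```

View pics/w8.png

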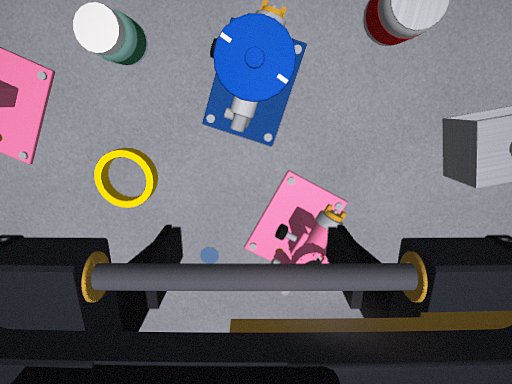

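View pics/s2.png

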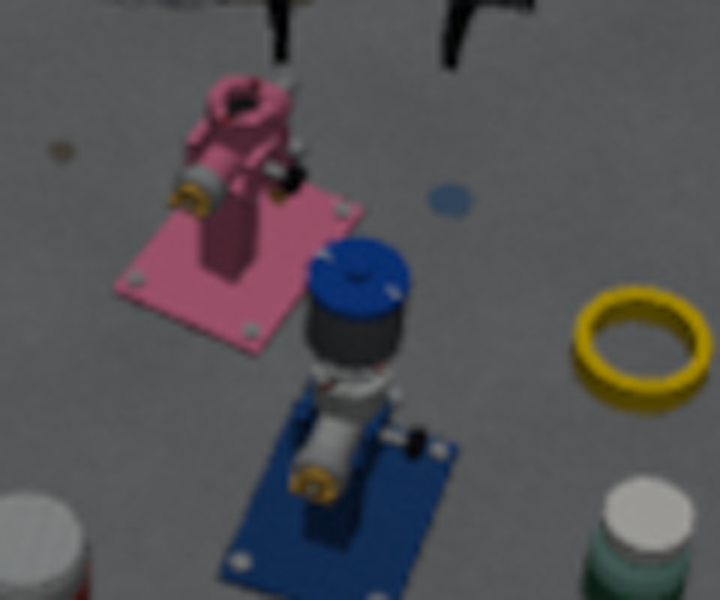

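View pics/t2.png

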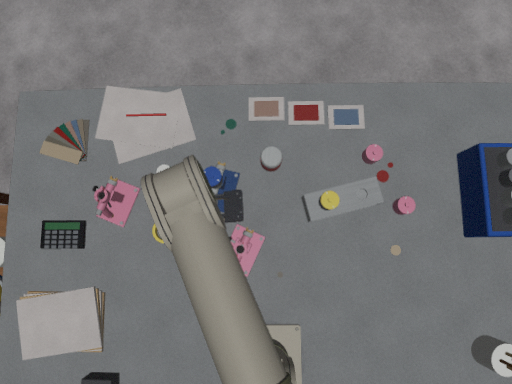

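Run:
```python
from h import *
p=dict(np.load("pics/w8.npz"));hsv=cv2.cvtColor(p["img"],cv2.COLOR_RGB2HSV);C=cloud(p)
m=(cv2.inRange(hsv,np.array((100,150,60)),np.array((125,255,255)))>0)&(C[...,2]>.2)
X=C[m];A=np.c_[X[:,:2]-X[:,:2].mean(0),np.ones(len(X))];print("lid",X.mean(0).round(4),"plane",np.linalg.lstsq(A,X[:,2],rcond=None)[0].round(4),np.median(X[:,2]))
w=(hsv[...,1]<90)&(hsv[...,2]>190)&(C[...,2]>.21);k,l,st,ce=cv2.connectedComponentsWithStats(w.astype(np.uint8))
T=[world(p,*ce[i],z=.2295) for i in range(1,k) if st[i,4]>20 and 200<ce[i][0]<300 and ce[i][1]<110];print(np.round(T,4));d=T[0]-T[1];print(np.arctan2(d[1],d[0])%np.pi,np.mean(T,0))
```

```text
lid [0.5811 0.1576 0.2301] plane [-0.1882 -0.0131  0.2301] 0.22854941149482252
[[0.5932 0.1781 0.2295]
 [0.5685 0.1372 0.2295]]
1.0281160846356685 [0.58081893 0.15763904 0.2295    ]
```

Run:
```python
from h import *
p=dict(np.load("pics/w8.npz"));hsv=cv2.cvtColor(p["img"],cv2.COLOR_RGB2HSV);C=cloud(p)
r=np.hypot(C[...,0]-.5809,C[...,1]-.1576)
m=(r<.026)&(r>.011)&(abs(C[...,2]-.2285)<.01);X=C[m]
A=np.c_[X[:,0]-.581,X[:,1]-.1576,np.ones(len(X))];s=np.linalg.lstsq(A,X[:,2],rcond=None)[0];print(len(X),s.round(4),np.std(X[:,2]-A@s))
```

```text
3777 [1.000e-04 9.000e-04 2.286e-01] 0.0007101063118202297
```

The lid is level, at the locked height (0.2286 as measured; the same camera reads the collar 1.1 mm low). The cup has turned 1.41 rad from the slots. The spare cup, tin, jar and tape look undisturbed. Handing in.

```bash
python3 -c "
from workcell import robot
print(robot.close_job(), robot.read_state()['t'])"
```

```text
the job is handed in; nothing more can be done
the job is handed in; nothing more can be done
```

The blue-lidded cup is locked onto the inlet of the gun in the blue stand, and the job was handed in at about 32.5 s.

**What I did:** I gripped the cup by its wall, lifted it out of the rack and lined its lugs up with the slots. I then pressed it down lightly against the seal (about 10 N), turned it 1.44 rad clockwise to the stop, let it rise into the notches and released it.

**Last checks:**
- **Height and tilt:** the lid is level. It reads 0.2286 m high against 0.2295 m expected when locked, and the wrist camera reads the collar about 1.1 mm low, so the two agree.
- **Turn:** the white ticks sit about 1.41 rad clockwise of the slot marks.
- **Contact:** the gripper is open and clear of everything, with wrist forces near zero.
- **Other items:** the spare cup, tin and jar look to be where they were, judged by eye. The arm hid part of the tape and jar in the last top view, but both show in the wrist view.

**What didn't go smoothly:**
- As the cup rose, it caught lightly at the stop with about 4 N of side force. Backing the twist off by 0.03 rad in all and shifting less than a millimetre freed it.
- A first tilt estimate of the lid suggested about 10°, because the fit included rim and edge points. A fit to the flat of the lid alone showed it level.

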